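# Show the drawer's marker to the inspection camera by mirror

## Task

Push the open specimen drawer fully home until it seats in its detent; then grip the tab on top of the swivelling mirror and turn the mirror until the inspection camera, looking into it, sees the round crossed marker that stands in the drawer, well centred. The mirror springs back if released, so finish still gripping the tab, holding the mirror steady at that angle. Leave the ring gauge, the bottle and the cup where they are.

Things in the scene. Friction and masses are not known exactly. Their poses are not given: they have to be found in the camera images.
- unit: specimen drawer unit, fixed to the bench: open-topped tray housing with aluminium floor and black side and rear walls, 180 long (x) x 150 wide (y) x 55 high mm. Origin: centre of its underside. Its open front faces its own -x; the drawer slides along its x. It stands at varying places and yaws.
- drawer (a joint): how far the drawer is open, m: 0 = home on its hard stop, at most 0.10; grows towards the unit's -x (robot side). Starts at 0.055 to 0.09. Sliding friction about 1 N; from 13 to 5 mm before home a sprung detent resists (about 6 N in all), past that it pulls the drawer home and keeps it. Front panel 150 wide, 12 to 55 mm above the bench.
- drawer_pull (a point): centre of the front (outer) face of the black pull block on the drawer's front panel, 37 mm above the bench; block 60 wide x 26 high mm, stands 14 mm out from the panel. Moves with the drawer; when the drawer is home this point is at (-0.112, 0, 0.037) m in the unit's frame.
- marker (a point): centre of the marker: white upright disc, 50 mm across, 8 thick, with a black cross, on a steel post standing in the drawer's tray; centre 100 mm above the bench, top at 125 mm. Moves with the drawer; when home it is at (0.005, 0, 0.100) m in the unit's frame.
- head: fixed camera-and-mirror head: base plate 340 x 90 x 10 mm, mirror post at one end, black inspection camera at the other. Origin: on the bench, on the mirror's vertical pivot axis. +x points from the pivot to the camera; plate from x = -60 to +280 mm, camera 172 to 278 mm, top 128 mm high. Place and yaw vary.
- lens (a point): centre of the camera's lens, 172 mm from the mirror's pivot axis along the head's +x, 100 mm above the bench. The camera looks along the head's -x, level, at the middle of the mirror.
- mirror: round swivelling mirror on the head's post: upright disc 68 mm across (66 to 134 mm above the bench) with a grip tab on top. Origin on the vertical pivot axis, 58 mm up; its +x is the mirror's normal. Parked, it squarely faces the camera (x along the head's +x); it turns clockwise only, seen from above, up to 1.2 rad. A light spring (0.012 N m + 0.03 N m per rad) turns it back when released.
- tab (a point): centre of the flat upright steel grip tab on top of the mirror, turning with it, centred on the pivot axis: 10 thick (along the mirror's x) x 32 wide (mirror's y) x 42 high mm. Its centre is 164 mm above the bench, top at 185 mm, bottom at 143 mm; fingers close on it along the mirror's x.
- sight: steel sight needle, brass hub, low on the mirror's post, 40 to 46 mm up, 73 mm long; origin on the pivot axis. Geared to turn twice as far as the mirror: its +x, outwards, is the camera's reflected line of sight seen from above. Marker centred = this line through its centre (mirror normal halves the angle pivot-to-lens / pivot-to-marker).
- ring_gauge: loose steel ring, 60 across, 22 high mm; bystander. Origin: centre of its underside.
- bottle: loose white bottle, 56 across, 130 high mm; bystander. Origin: centre of its underside.
- cup: loose steel cup, 68 across, 85 high mm; bystander. Origin: centre of its underside.
Mind the look-alikes: they are no part of the job. Leave any orange look-alike of the unit alone.

How it is judged:
On the way, in this order (a step that is already met when the one before it is completed fails the run):
1. the drawer is pushed home into its detent (value of joint drawer below 0.003 m), for 0.2 s.
2. the mirror, held by its tab, shows the marker to the camera (x of marker in the frame of sight above 0.05 m and y of marker in the frame of sight between -0.014 and 0.014 m and contact force between the fingers and mirror above 2 N and distance between the grasp point and tab below 0.04 m and value of joint drawer below 0.003 m), for 0.3 s.
At the end, for the whole second after the job is handed in: The drawer is within 3 mm of its home stop; the camera's reflected line of sight passes within 14 mm of the marker's centre (seen from above); the fingers grip the tab with more than 2 N, the TCP within 40 mm of the tab's centre, and the mirror is at rest (under 0.05 rad/s) (all of step 2 and angular speed of mirror below 0.05 rad/s); the arm keeps its last pose, push and grip.
It fails at once if the ring gauge is moved by more than 3 cm (distance of ring_gauge from where it was at the start of the episode above 0.03 m).
It fails at once if the bottle is moved by more than 3 cm (distance of bottle from where it was at the start of the episode above 0.03 m).
It fails at once if the cup is moved by more than 3 cm (distance of cup from where it was at the start of the episode above 0.03 m).
It also fails if it takes over 48 s, if anything falls off the work surface, if the arm or the gripper's body presses on something with over 40 N, if the wrist force passes 120 N, or if a joint passes its speed limit or range.

## Robot

A 7-joint arm with a two-finger parallel gripper is mounted at the origin on the work surface. World frame = base frame: x ahead of the robot, y to its left, z up, the work surface at z = 0. Lengths are in m, angles in rad, forces in N, time in s.
With the tool pointing down it reaches from about 0.425 to 0.875 m from the base axis. Payload 4.7 kg.
Tool frame: the origin (TCP) lies between the finger pads, 19 mm behind the fingertips; this is the grasp point; z points along the fingers, y is the line along which they close (so a half turn about z gives the same grasp; the last joint's range is limited). The gripper opens to 87 mm and grips with 3 to 60 N. Pads are 19 mm wide; open, the fingers measure 117 mm over their backs; the gripper's body (75 mm by 190 mm) begins 51 mm behind the grasp point.
Start: joints at [1.354, 0.321, -0.07, 1.45, 0.023, 1.371, -0.057], TCP at [0.149, -0.633, 0.241] pointing down, gripper open.
Joint ranges: [-2.86, 2.86], [-0.3, 2.09], [-1.38, 1.24], [0.06, 2.45], [-1.56, 4.7], [0.09, 2.05], [-2.69, 2.69]. Speed limits (rad/s): [2.57, 2.57, 3.14, 3.14, 3.14, 3.14, 3.14].

## Interface

Orientations are given as a rotation vector (axis times angle).
In Python, from bench import ctrl gives the robot as it stands. The module is installed in compiled form; this text tells all that it offers.
- The arm moves only by the shell command python3 -m handwheel 'ROWS' [FORCE]. ROWS is JSON, a list of rows, each a list of 7 numbers: the finger opening in m, from 0 to 0.087, then the shift along the tool's x, y, z in m, then the turn, a rotation vector about the tool's x, y, z in degrees. A call has 1 to 12 rows; each row shifts and turns the commanded pose from where the row before left it, along the tool's axes as they then stand; what a row does not reach is not made up. A row lasts 1/8 s, in which the tool goes at most 62.5 mm and 10.7 degrees, less where a joint would pass 70% of its speed; a pose out of reach is approached as far as the arm can. A call is refused whole if a number of a shift passes 0.0625 or a number of a turn 10.7, either way. A call with a gripper value outside its range is refused whole. The fingers move at their own pace and stop on an object; FORCE is the grip in N (left out, the last holds). Time passes only in rows, so rows that do not move let the fingers close. It gives the time, the measured TCP pose, the force, the opening and the grip force at its end, in the units of the state.
- ctrl.get_state(): the state, without advancing time (a new reading comes with each control period).
- ctrl.get_image(name): name is "scene" or "top"; returns (picture, depth): 480x640x3 uint8, blue, green, red; 480x640 float32, m along the optical axis (not along the pixel's ray), 0 where there is no reading.
- ctrl.camera_info(name): a dict with "intrinsics" (3x3 intrinsics, pixels), "R" (3x3) and "t" (3): a world point X has camera coordinates R X + t. Camera axes: x right, y down, z forward; pixel columns grow to the right and rows downward; lengths in m; the calibration is good to about 2 mm. A picture is of the moment at which its call begins. camera_info takes no time and is no camera call.
- ctrl.close_job(): hands the job in; it is judged then, once.
The state is a dict: "time": time; "joint_positions": joint angles; "qd": joint speeds; "joint_torque": joint torques, N m; "position": TCP position; "tool_rot": TCP orientation; "ft_force": force on the tool from outside, world axes, zero at the start; "torque": the same for the moment, N m; "grip_width": opening from 0.0 (shut) to 1.0 (fully open); "grip_force": force on a finger pad.
Only numpy, scipy, OpenCV 4.12 (cv2) and the standard library are available. Lean on these libraries where they do the work, as an engineer would, in place of code of your own. Each camera call takes 0.05 s, during which the arm holds its last target. There are 200 camera calls.

## Working session

There is one attempt and no reset: what is moved stays moved. The work goes in short steps, Python scripts to look and compute and a shell command to move; the robot and the scene stay as the last step left them, time stands still between calls to the robot, and variables do not carry over. Pictures are saved under pics/ and viewed, at most 10 in all, crops included, and the job is handed in when it is done.

```bash
mkdir -p pics
python3 - <<'E'
from bench import ctrl
import cv2,numpy as np
for n in("scene","top"):
    p,d=ctrl.get_image(n); cv2.imwrite(f"pics/{n}0.png",p); np.save(f"pics/{n}0.npy",d)
    i=ctrl.camera_info(n); print(n,np.round(i["intrinsics"],1).tolist(),np.round(i["R"],4).tolist(),np.round(i["t"],4).tolist())
s=ctrl.get_state(); print({k:np.round(v,3).tolist() for k,v in s.items()})
E
```

```text
scene [[541.8, 0.0, 319.7], [0.0, 541.8, 233.7], [0.0, 0.0, 1.0]] [[0.8599, 0.5105, 0.0078], [0.4277, -0.7119, -0.557], [-0.2788, 0.4823, -0.8305]] [-0.4878, -0.1843, 1.6746]
top [[480.4, 0.0, 317.3], [0.0, 480.4, 232.2], [0.0, 0.0, 1.0]] [[0.007, -1.0, -0.0002], [-0.9946, -0.007, -0.1039], [0.1039, 0.001, -0.9946]] [-0.0204, 0.5785, 1.0817]
{'time': 0.1, 'joint_positions': [1.354, 0.322, -0.07, 1.452, 0.023, 1.371, -0.057], 'qd': [-0.001, 0.0, 0.001, -0.001, -0.001, 0.002, -0.001], 'joint_torque': [-0.001, -49.257, -0.406, -31.34, -0.064, 0.04, 0.0], 'position': [0.149, -0.632, 0.24], 'tool_rot': [-3.119, -0.362, 0.0], 'ft_force': [0.212, 0.196, 0.098], 'torque': [-0.006, 0.001, -0.019], 'grip_force': 0.0, 'grip_width': 1.0}
```

View pics/scene0.png

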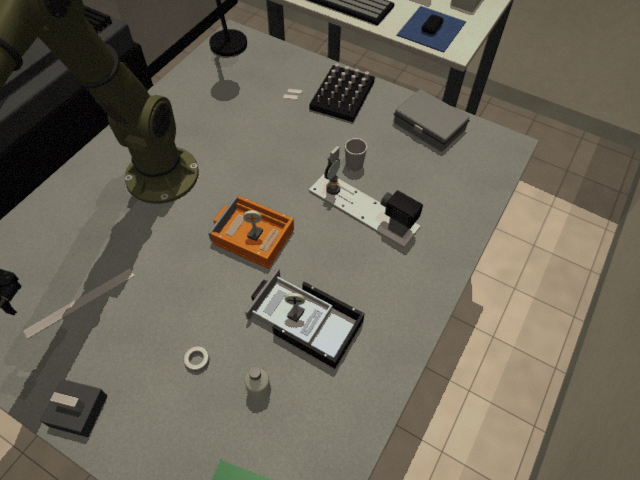

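View pics/top0.png

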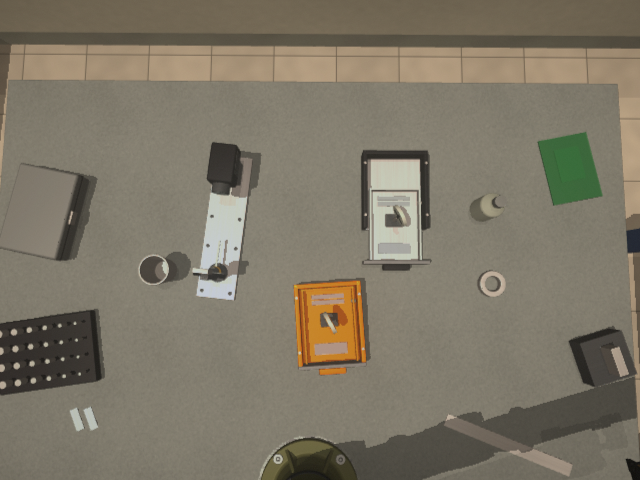

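Top view: the real unit is at (395,205), black and aluminium, with the drawer open and its pull at (396,267). The orange look-alike is at (330,325), pull (333,371). The mirror head plate is at (222,240), with the tab and mirror at (210,272) and the camera at (223,167). Bystanders are the cup (154,270), bottle (489,206) and ring (492,284). Could be mistaken for the target: the orange tray's marker (330,320) for the real one (400,215). I choose the black/aluminium unit and check it in a crop.

```bash
cat > h.py <<'E'
import numpy as np
from bench import ctrl
def ray(n,u,v):
    i=ctrl.camera_info(n);K,R,t=[np.array(i[k]) for k in("intrinsics","R","t")]
    return -R.T@t, R.T@np.linalg.solve(K,[u,v,1.])
def onz(n,u,v,z):
    c,d=ray(n,u,v); return c+d*(z-c[2])/d[2]
def cloud(n,dep):
    i=ctrl.camera_info(n);K,R,t=[np.array(i[k]) for k in("intrinsics","R","t")]
    v,u=np.mgrid[:480,:640]; X=np.linalg.inv(K)@np.stack([u,v,np.ones_like(u)]).reshape(3,-1)*dep.ravel()
    return (R.T@(X-t[:,None])).T.reshape(480,640,3)
E
python3 - <<'E'
import cv2,numpy as np
from h import *
p=cv2.imread("pics/top0.png")
a=cv2.resize(p[140:280,350:440],None,fx=4.2,fy=4.2,interpolation=cv2.INTER_CUBIC)
b=cv2.resize(p[135:305,190:260],None,fx=588/170,fy=588/170,interpolation=cv2.INTER_CUBIC)
h=min(len(a),len(b)); cv2.imwrite("pics/crop0.png",np.hstack([a[:h],b[:h]]))
C=cloud("top",np.load("pics/top0.npy"))
def reg(name,v0,v1,u0,u1,z0,z1):
    P=C[v0:v1,u0:u1]; m=(P[...,2]>z0)&(P[...,2]<z1); vv,uu=np.nonzero(m); Q=P[m]
    print(name,m.sum(),"mean",Q.mean(0).round(4),"px",uu.mean().round(1)+u0,vv.mean().round(1)+v0,"rect",[np.round(x,4) for x in cv2.minAreaRect(Q[:,:2].astype(np.float32)*1000)])
    return Q
reg("marker",190,240,375,425,.09,.14)
reg("unit",140,275,350,440,.045,.062)
reg("panel",255,275,350,440,.045,.062)
reg("pull",255,280,370,425,.03,.06)
reg("plate",135,310,185,265,.005,.016)
reg("tab",250,300,185,240,.15,.2)
reg("mirror",250,300,185,240,.07,.14)
reg("cam",135,210,185,265,.1,.14)
reg("orangemk",290,350,300,360,.09,.14)
reg("orange",270,380,280,380,.03,.062)
reg("cup",245,300,130,180,.06,.1)
for n,u,v,z in[("ul",362,151.5,.055),("ur",428.5,151.5,.055),("pl",363,263,.055),("pr",430,263,.055),("plate TL",208,193,.01),("TR",246,193,.01),("BL",197,297,.01),("BR",234,300,.01)]:
    print(n,onz("top",u,v,z).round(4))
E
```

```text
marker 152 mean [ 0.6077 -0.1931  0.1141] px 399.8 215.3 rect [array([ 608.5656, -193.8116]), array([49.688 ,  9.4599]), np.float64(25.6445)]
unit 1460 mean [ 0.6439 -0.1962  0.0545] px 396.5 203.5 rect [array([ 629.2324, -194.6489]), array([274.2629, 150.6026]), np.float64(0.2862)]
panel 400 mean [ 0.5048 -0.1968  0.0528] px 397.3 264.4 rect [array([ 502.2411, -194.2034]), array([ 20.2403, 147.7652]), np.float64(0.4823)]
pull 407 mean [ 0.5053 -0.1959  0.051 ] px 396.8 264.2 rect [array([ 509.4322, -195.9577]), array([ 34.5829, 121.9325]), np.float64(0.442)]
plate 4197 mean [0.5725 0.2008 0.0104] px 225.1 235.3 rect [array([608.0497, 203.1868]), array([421.3815, 189.5462]), np.float64(2.0367)]
tab 102 mean [0.4841 0.2119 0.1819] px 201.7 270.9 rect [array([484.4602, 214.6448]), array([32.2248,  9.7581]), np.float64(83.9964)]
mirror 110 mean [0.4759 0.204  0.1194] px 212.5 275.6 rect [array([478.4156, 214.4304]), array([64.9342, 17.1748]), np.float64(78.2101)]
cam 1327 mean [0.7081 0.1882 0.1252] px 222.4 167.0 rect [array([707.2394, 191.2919]), array([ 58.9453, 106.7241]), np.float64(84.0958)]
orangemk 105 mean [ 0.3803 -0.0433  0.1184] px 329.6 322.4 rect [array([378.7965, -43.8844]), array([48.9717,  9.8082]), np.float64(30.6922)]
orange 2036 mean [ 0.3622 -0.0466  0.0504] px 330.3 328.3 rect [array([362.7693, -45.1583]), array([201.763 , 150.1923]), np.float64(4.0736)]
cup 377 mean [0.4888 0.3449 0.0783] px 152.6 269.5 rect [array([488.6674, 341.3197]), array([67.3128, 63.2263]), np.float64(89.7948)]
ul [ 0.7637 -0.1179  0.055 ]
ur [ 0.7647 -0.271   0.055 ]
pl [ 0.5072 -0.1194  0.055 ]
pr [ 0.5083 -0.27    0.055 ]
plate TL [0.6727 0.2443 0.01  ]
TR [0.6733 0.1539 0.01  ]
BL [0.4274 0.2623 0.01  ]
BR [0.4211 0.1762 0.01  ]
```

View pics/crop0.png

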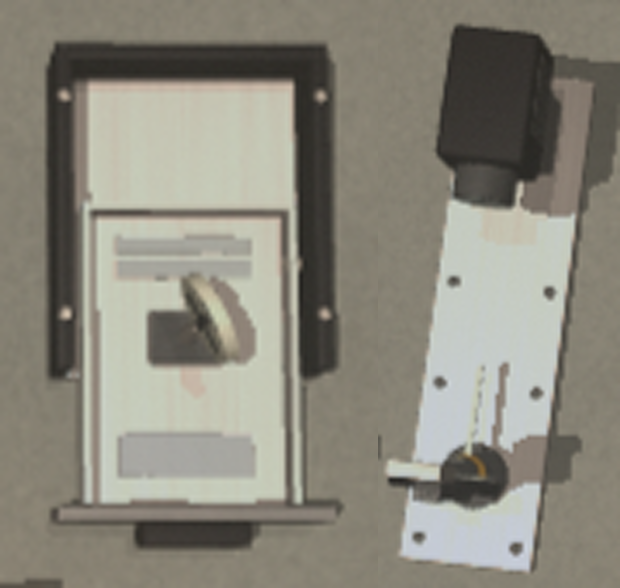

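The crop confirms the choice: black/aluminium tray with its pull block at the bottom and a crossed disc marker inside, and the mirror tab edge at the left of the post. The unit yaw is about 0, the pull face is at x≈0.4915, and the drawer is about 71 mm open. Approaching with the fingers shut.

```bash
python3 -m handwheel '[[0,0.0448,-0.0395,0,0,0,6.4],[0,0.039,-0.0445,0,0,0,6.4],[0,0.034,-0.0487,0,0,0,0],[0,0.034,-0.0487,0,0,0,0],[0,0.034,-0.0487,0,0,0,0],[0,0.034,-0.0487,0,0,0,0],[0,0.034,-0.0487,0,0,0,0],[0,0.034,-0.0487,0,0,0,0],[0,0.010,-0.0487,0,0,0,0],[0,0,0,0,0,0,0]]' 20
```

```text
time: 1.35
position: [0.4293, -0.1883, 0.2412]
tool_rot: [-3.141, -0.024, 0.0]
ft_force: [-0.1, -0.6, 0.0]
grip_width: 0.017
grip_force: 0.0
```

```bash
python3 -m handwheel '[[0,0.02,0.007,0.05,0,0,0.5],[0,0,0,0.055,0,0,0],[0,0,0,0.055,0,0,0],[0,0,0,0.045,0,0,0],[0,0,0,0,0,0,0]]'
python3 - <<'E'
from bench import ctrl; import cv2
p,d=ctrl.get_image("scene"); cv2.imwrite("pics/s1.png",cv2.resize(p[170:400,180:420],None,fx=2.5,fy=2.5))
E
```

```text
time: 1.98
position: [0.4445, -0.1992, 0.0329]
tool_rot: [-3.138, 0.004, 0.012]
ft_force: [0.6, 0.3, 0.7]
grip_width: 0.005
grip_force: 0.0
```

View pics/s1.png

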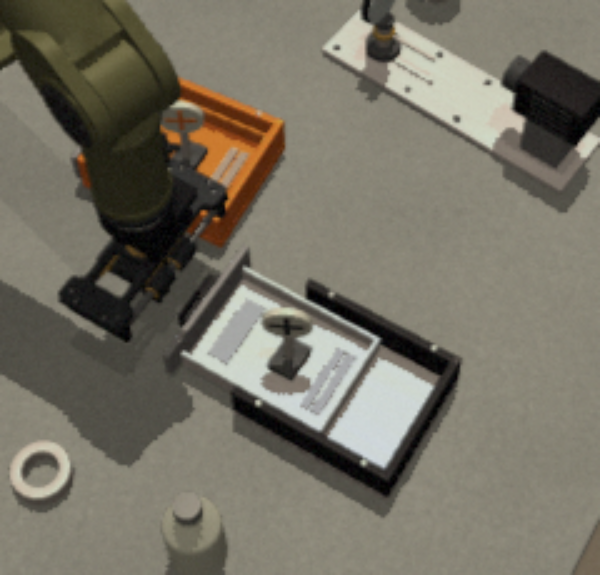

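The closed fingers stand in front of the pull (crop (190,300)), clear of the orange unit and the ring. Now pushing.

```bash
python3 -m handwheel '[[0,0.025,-0.004,0,0,0,0],[0,0.02,0,0,0,0,0],[0,0.02,0,0,0,0,0],[0,0.02,0,0,0,0,0],[0,0.012,0,0,0,0,0],[0,0.006,0,0,0,0,0],[0,0,0,0,0,0,0]]'
```

```text
time: 2.9
position: [0.5525, -0.1967, 0.0379]
tool_rot: [3.14, -0.003, 0.005]
ft_force: [0.2, 0.5, 0.2]
grip_width: 0.004
grip_force: 0.0
```

```bash
python3 -m handwheel '[[0,0.004,0,0,0,0,0],[0,0.002,0,0,0,0,0],[0,0,0,0,0,0,0]]'
python3 - <<'E'
import cv2
from h import *
p,d=ctrl.get_image("top"); cv2.imwrite("pics/t2.png",p); C=cloud("top",d)
P=C[140:260,350:440]; m=(P[...,2]>.09)&(P[...,2]<.128)&(P[...,0]>.64); Q=P[m]
print(m.sum(),Q.mean(0),cv2.minAreaRect(Q[:,:2].astype(np.float32)*1000))
E
```

```text
time: 3.28
position: [0.5542, -0.1966, 0.0364]
tool_rot: [3.141, -0.004, -0.01]
ft_force: [-9.4, 0.3, 7.6]
grip_width: 0.005
grip_force: 4.5
148 [ 0.68029299 -0.193109    0.11440238] ((681.7222900390625, -193.57908630371094), (47.787967681884766, 9.68055248260498), 28.094812393188477)
```

The drawer is home: 9 N against the stop, marker now at about (0.681, -0.194). Retreating, rising and crossing to the mirror.

```bash
python3 -m handwheel '[[0,-0.045,0,0,0,0,0],[0,0,0,-0.058,0,0,0],[0,0,0,-0.058,0,0,0],[0,0,0,-0.058,0,0,0],[0.087,0,0,-0.058,0,0,0],[0.087,-0.004,-0.0587,0,0,0,0],[0.087,-0.004,-0.0587,0,0,0,0],[0.087,-0.004,-0.0587,0,0,0,0],[0.087,-0.004,-0.0587,0,0,0,0],[0.087,-0.004,-0.0587,0,0,0,0],[0.087,-0.004,-0.0587,0,0,0,0],[0.087,-0.004,-0.0587,0,0,0,0]]'; python3 -m handwheel '[[0.087,0,0,0,0,0,-10.5],[0.087,0,0,0,0,0,-10.5],[0.087,0,0,0,0,0,-10.5],[0.087,0,0,0,0,0,-10.5],[0.087,0,0,0,0,0,-10.5],[0.087,0,0,0,0,0,-10.5],[0.087,0,0,0,0,0,-10.5],[0.087,0,0,0,0,0,-10.5],[0.087,0,0,0,0,0,0],[0.087,0,0,0,0,0,0]]'
python3 - <<'E'
from h import *
from scipy.spatial.transform import Rotation as T
s=ctrl.get_state(); R=T.from_rotvec(s["tool_rot"]).as_matrix(); print(R.round(3),np.degrees(np.arctan2(R[1,1],R[0,1])))
for k in ([.4845,.2146,.164],): print(R.T@(np.array(k)-s["position"]))
print(np.round(s["joint_positions"],2))
import cv2
p,d=ctrl.get_image("top"); cv2.imwrite("pics/t3.png",p); C=cloud("top",d)
P=C[140:240,350:440]; m=(P[...,2]>.09)&(P[...,2]<.128); Q=P[m]
print(m.sum(),Q.mean(0),cv2.minAreaRect(Q[:,:2].astype(np.float32)*1000))
E
```

```text
time: 4.82
position: [0.4848, 0.217, 0.2691]
tool_rot: [3.141, -0.003, 0.004]
ft_force: [1.1, 0.3, -0.0]
grip_width: 0.828
grip_force: 0.0
time: 6.08
position: [0.4849, 0.2152, 0.2685]
tool_rot: [2.339, 2.097, 0.001]
ft_force: [0.2, 0.3, 0.2]
grip_width: 1.002
grip_force: 0.0
[[ 0.109  0.994  0.001]
 [ 0.994 -0.109 -0.   ]
 [ 0.     0.001 -1.   ]] -6.257445859821639
[-0.00065585 -0.00043432  0.10448577]
[ 0.47  0.14 -1.02  1.68  0.12  1.39 -0.67]
151 [ 0.68044766 -0.19310806  0.11368619] ((681.580322265625, -193.78598022460938), (48.09910583496094, 9.82223892211914), 27.073362350463867)
```

```bash
python3 -m handwheel '[[0.087,0,0,0.035,0,0,0],[0.087,0,0,0.035,0,0,0],[0.087,0,0,0.03,0,0,0],[0.03,0,0,0,0,0,0],[0,0,0,0,0,0,0],[0,0,0,0,0,0,0],[0,0,0,0,0,0,0],[0,0,0,0,0,0,0]]' 20; python3 -c "
from bench import ctrl;print(ctrl.get_state()['joint_positions'])"
```

```text
time: 7.12
position: [0.485, 0.2153, 0.1687]
tool_rot: [2.336, 2.1, 0.001]
ft_force: [-0.2, -0.2, 0.4]
grip_width: 0.517
grip_force: 0.0
[ 0.42664154  0.23566057 -0.99673365  1.81461957  0.21220832  1.20419764
 -0.74038573]
```

```bash
python3 -m handwheel '[[0,0,0,0,0,0,0],[0,0,0,0,0,0,0],[0,0,0,0,0,0,0],[0,0,0,0,0,0,0],[0,0,0,0,0,0,0],[0,0,0,0,0,0,0]]' 20
```

```text
time: 7.88
position: [0.484, 0.2153, 0.1681]
tool_rot: [-2.335, -2.101, 0.002]
ft_force: [-5.3, -0.9, 3.1]
grip_width: 0.112
grip_force: 20.0
```

```bash
python3 -m handwheel '[[0,0,0,0,0,0,3],[0,0,0,0,0,0,5],[0,0,0,0,0,0,5],[0,0,0,0,0,0,5],[0,0,0,0,0,0,5],[0,0,0,0,0,0,4],[0,0,0,0,0,0,2],[0,0,0,0,0,0,0],[0,0,0,0,0,0,0]]'
cat > m.py <<'E'
from h import *
from scipy.spatial.transform import Rotation as T
import cv2,sys
s=ctrl.get_state(); R=T.from_rotvec(s["tool_rot"]).as_matrix(); print("tool y yaw",np.degrees(np.arctan2(R[1,1],R[0,1])),s["joint_positions"][2])
o=[]
for n in("top","scene"):
    p,d=ctrl.get_image(n); cv2.imwrite(f"pics/{n}{sys.argv[1]}.png",p); np.save(f"pics/{n}{sys.argv[1]}.npy",d)
    P=onz
    i=ctrl.camera_info(n);x=i["intrinsics"]@(i["R"]@np.array([.5,.18,.05])+i["t"]);u,v=(x[:2]/x[2]).astype(int)
    print(n,u,v); u=max(u,45);o.append(cv2.resize(p[v-45:v+45,u-45:u+45],(400,400),interpolation=cv2.INTER_CUBIC))
cv2.imwrite(f"pics/c{sys.argv[1]}.png",np.hstack(o))
E
python3 m.py 4
```

```text
time: 9.0
position: [0.4835, 0.2155, 0.1681]
tool_rot: [-2.787, -1.449, 0.004]
ft_force: [-5.8, 0.2, 3.4]
grip_width: 0.114
grip_force: 20.0
tool y yaw -35.035937930896864 -0.9218415813507373
top 230 265
scene 331 190
```

View pics/c4.png

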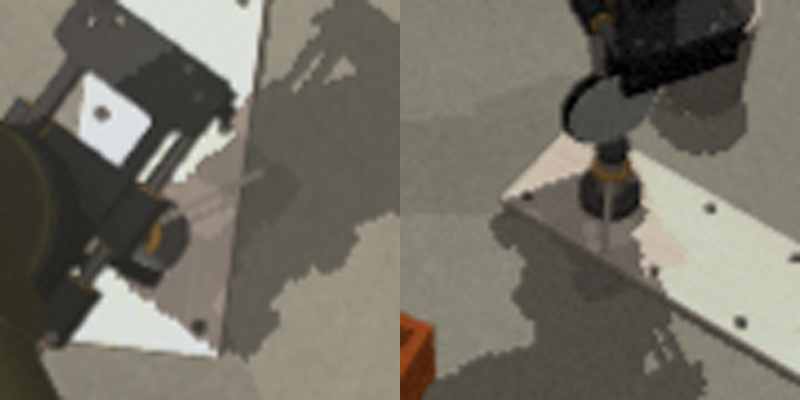

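The mirror has turned. The needle is visible in top (crop (170,215) to (263,172)) and in scene (crop (608,190) to (603,250)). Zooming in to measure its line.

Run:
```python
import cv2,numpy as np
a=cv2.imread("pics/top4.png")[250:280,215:255]; b=cv2.imread("pics/scene4.png")[180:210,316:346]
f=cv2.convertScaleAbs
cv2.imwrite("pics/z4.png",np.hstack([cv2.resize(f(a,alpha=1.4),(440,330),interpolation=0),cv2.resize(f(b,alpha=1.4),(330,330),interpolation=0)]))
```

```text
(no output)
```

View pics/z4.png

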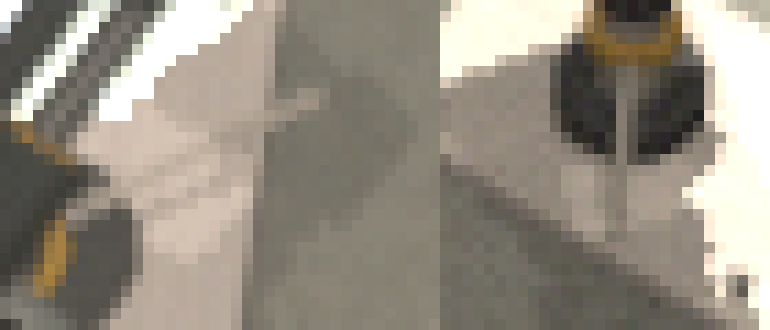

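The zoom shows the needle in top from (75,210) to its tip at (318,97), and in scene from (628,70) to its tip at (614,237).

Run:
```python
from h import *
w=lambda n,u,v:onz(n,u,v,.043)[:2]
g=lambda a:np.degrees(np.arctan2(a[1],a[0])).round(2)
piv=np.array([.4845,.2146]); mk=np.array([.681,-.1938])
tb=w("top",215+75/11-.5,250+210/11-.5);tt=w("top",215+318/11-.5,250+97/11-.5)
sb=w("scene",316+188/11-.5,180+70/11-.5);st=w("scene",316+174/11-.5,180+237/11-.5)
print(tb,tt,sb,st,"want",g(mk-piv)); print("base-tip",g(tt-tb),g(st-sb),"piv-tip",g(tt-piv),g(st-piv))
# needle parked: direction, from scene/top hub; head yaw from plate long edges and camera
C=cloud("top",np.load("pics/top0.npy"))
import cv2
P=C[135:210,185:265]; Q=P[(P[...,2]>.115)&(P[...,2]<.14)]; print(cv2.minAreaRect(Q[:,:2].astype(np.float32)*1000))
p=cv2.imread("pics/top0.png"); L=[];Rr=[]
for v in range(215,290,3):
    row=p[v,190:260].astype(int).min(1); k=np.nonzero(row>150)[0]
    L.append(w("top",190+k[0]-.5,v)); Rr.append(w("top",190+k[-1]+.5,v))
for l in(L,Rr):
    l=np.array(l); c=np.polyfit(l[:,0],l[:,1],1); print("edge yaw",np.degrees(np.arctan(c[0])))
```

```text
[0.49276983 0.20103449] [0.51643046 0.15142891] [0.49162828 0.20106067] [0.51653157 0.15044412] want -64.31
base-tip -64.5 -63.8 piv-tip -63.19 -63.47
((707.7182006835938, 191.2423858642578), (58.94532775878906, 105.76141357421875), 84.09581756591797)
edge yaw -3.6725280708775854
edge yaw -14.155276431216809
```

The needle reads about -63.8° (mean of both views) and the line to the marker is -64.3°, against a tolerance of ±1.8°. I'll nudge it 0.2°, let it settle and check.

```bash
python3 -m handwheel '[[0,0,0,0,0,0,0.2],[0,0,0,0,0,0,0],[0,0,0,0,0,0,0],[0,0,0,0,0,0,0],[0,0,0,0,0,0,0],[0,0,0,0,0,0,0]]'
python3 - <<'E'
from h import *
from scipy.spatial.transform import Rotation as T
import cv2
s=ctrl.get_state(); R=T.from_rotvec(s["tool_rot"]).as_matrix(); print(np.degrees(np.arctan2(R[1,1],R[0,1])))
p,d=ctrl.get_image("top"); C=cloud("top",d); P=C[140:240,350:440]; Q=P[(P[...,2]>.09)&(P[...,2]<.128)]
print(cv2.minAreaRect(Q[:,:2].astype(np.float32)*1000)[0], ctrl.get_state()["grip_force"])
print(ctrl.close_job())
E
```

```text
time: 9.85
position: [0.4835, 0.2155, 0.1681]
tool_rot: [-2.789, -1.445, 0.004]
ft_force: [-6.4, 0.1, 4.8]
grip_width: 0.111
grip_force: 20.0
-35.23616451189209
(681.4598999023438, -193.9229736328125) 19.996094800299034
the job is handed in; nothing more can be done
None
```

I handed the job in with the drawer pushed home, the mirror tab gripped at 20 N and the needle last measured within about 0.6° of the marker line (limit about 1.8°) before a final 0.2° nudge; no verdict came back.

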